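Set up a denture reline: load the jig and set out the mixing dish

TASK

Set the bench up for relining this denture. Stand the toothless cast on the lower plate of the reline jig, centred and square between the two guide posts with its rounded front towards the robot's side of the jig, seat the denture squarely on top of it, teeth up and facing the same way, and then lower the jig's upper plate, grip upwards, fully down over both posts so that it rests on their shoulders. Also stand the empty dappen dish upright midway between the brown bottle and the powder jar, and leave the bottle, the jar and the toothed cast standing where they are.

Things in the scene. Friction and masses are not known exactly. Their poses are not given: they have to be found in the camera images.
- jig: Grey lower plate of the reline jig, fixed, level, 96 (x) by 164 mm (y). Origin: middle of its underside; top face 10 mm up; -x side towards the robot (yaw within 0.25). Guide posts at x=0, y=+-62 mm: column radius 12 mm (foot 14.5 mm, to 16 mm up) to a flat shoulder 54 mm above the origin, then a pin of radius 5 mm, tapering from 66 mm to a tip of radius 1.5 mm at 75 mm.
- upper_plate: Loose grey metal upper plate of the jig, 56 (x) by 156 (y) by 6 mm, 0.22 kg, lying flat. Origin: middle of its underside, z up. Holes of diameter 15.5 mm at x=0, y=+-62 mm take the pins. Ribbed block grip in the middle of the top, 16 mm thick (x), 44 mm long (y), 6 to 30 mm above the underside: pinch it across x. Fits either way round; seated, its origin is 54 mm above the jig's.
- toothless_cast: White plaster jaw cast, smooth ridge, no teeth, D-shaped, 63 (x) by 77 mm (y), 0.14 kg. Origin: middle of its flat underside, z up; -x is the rounded front, +x the straight heel. Solid to 20 mm up, where the denture rests; the ridge (24 mm) goes into the denture's hollow. Pinch it across x (63 mm), fingers at front and heel.
- cast_front (a point): Point of the toothless cast at the middle of its rounded front, 30 mm from its origin along -x and 20 mm up.
- denture: Pink denture base with white teeth, 63 (x) by 76 mm (y), 16 mm high with the teeth, 0.03 kg, lying teeth up. Origin: middle of its underside, z up; -x is the front of the arch, +x the heel. Only its lowest 6 mm can be gripped: pinch it across x (62 mm) at front and heel, fingertips just above the surface. On the cast its origin is 20 mm above the cast's.
- denture_front (a point): Point of the denture at the middle of its front, 30 mm from its origin along -x and 6 mm up.
- dish: Small white dappen dish, empty, hourglass-shaped, 39 mm across and 27 mm high, 0.05 kg. Origin: centre of its underside, z up. Grip it across any diameter.
- bottle: Brown glass bottle with black cap, closed, 52 mm across, 110 mm high, on the bench. Origin: centre of its underside, z up; its +x axis points to the jar.
- jar: Round clear jar of powder with a white lid, closed, 72 mm across, 92 mm high, standing behind the bottle, 210 mm from it centre to centre. Origin: centre of its underside, z up.
- toothed_cast: Yellowish stone jaw cast with teeth, 63 by 77 mm, 29 mm high, standing behind the jig; not used here. Origin: middle of its underside.
There are look-alikes about, which are no part of the job. Of the things that look like the dish, the largest one is meant.

How it is judged:
At the end, for the whole second after the job is handed in: Cast flat on the jig, centred within 10 mm, square within 0.2 rad, front to the jig's -x side; denture flat on it within 10 mm, facing alike; upper plate level on both shoulders; dish upright within 15 mm of midway; all at rest; bottle, jar and toothed cast upright, moved under 15 mm (x of toothless_cast in the frame of jig between -0.012 and 0.012 m and y of toothless_cast in the frame of jig between -0.01 and 0.01 m and z of toothless_cast in the frame of jig between 0.006 and 0.014 m and angle between each of toothless_cast, denture, dish, bottle, jar, toothed_cast's own z axis and vertical below 0.08 rad and angle between the x axis of toothless_cast and the x axis of jig, either way round below 0.2 rad and x of cast_front in the frame of jig below -0.012 m and horizontal distance between denture and toothless_cast below 0.01 m and z of denture in the frame of toothless_cast between 0.016 and 0.024 m and horizontal distance between denture_front and cast_front below 0.013 m and horizontal distance between upper_plate and jig below 0.007 m and z of upper_plate in the frame of jig between 0.051 and 0.057 m and angle between upper_plate's own z axis and vertical below 0.05 rad and angle between the y axis of upper_plate and the y axis of jig, either way round below 0.12 rad and x of dish in the frame of bottle between 0.09 and 0.12 m and y of dish in the frame of bottle between -0.015 and 0.015 m and height (world z) of dish below 0.006 m and linear speed of each of toothless_cast, denture, upper_plate, dish below 0.02 m/s); the robot touches nothing.
It fails at once if the bottle was knocked or moved (15 mm or more) (distance of bottle from where it was at the start of the episode above 0.015 m).
It fails at once if the jar was knocked or moved (15 mm or more) (distance of jar from where it was at the start of the episode above 0.015 m).
It fails at once if the toothed cast was knocked or moved (15 mm or more) (distance of toothed_cast from where it was at the start of the episode above 0.015 m).
It also fails if it takes over 120 s, if anything falls off the work surface, if the arm or the gripper's body presses on something with over 40 N, if the wrist force passes 120 N, or if a joint passes its speed limit or range.

ROBOT

A 6-joint arm with a two-finger parallel gripper is mounted at the origin on a cart in front of the work surface, level with it; the furniture and walls round the work are solid. World frame = base frame: x ahead of the robot, y to its left, z up, the work surface at z = 0. Lengths are in m, angles in rad, forces in N, time in s.
With the tool pointing down it reaches from about 0.425 to 0.925 m from the base axis. Payload 12.5 kg.
Tool frame: the origin (TCP) lies between the finger pads; the fingertips stand 8 mm ahead of it and the grasp point (between the pads) lies 11 mm behind it (tip_extent is the z of the fingertips in the tool frame, in m); z points along the fingers, y is the line along which they close (so a half turn about z gives the same grasp; the last joint's range is limited). The gripper opens to 85 mm and grips with 20 to 120 N. Pads are 22 mm wide; open, the fingers measure 114 mm over their backs; the gripper's body (76 mm by 85 mm) begins 54 mm behind the grasp point. The pads swing forward as they close: fully open they stand 13 mm farther back than shut.
Start: joints at [-1.384, 0.491, 1.559, -0, 1.092, -0.106], TCP at [0.18, -0.598, 0.239] pointing down, gripper open.
Joint ranges: [-3.1, 3.1], [-0.84, 2.19], [0.05, 2.79], [-1.13, 4.28], [0.06, 2.93], [-2.69, 2.69]. Speed limits (rad/s): [2.22, 2.22, 2.79, 3.14, 3.14, 3.14].

INTERFACE

Orientations are given as a unit quaternion [x, y, z, w].
In Python, from station import get_state, read_camera, sign_off, tip_extent gives the robot as it stands.
- The arm moves only by the tool apply_moves, never from a script. Its argument "plan" is a list of rows, each an object with "xyz": the shift along the world's x, y, z in normalised numbers (1 is 300 mm), a list of three; "roll": the turn about the world's z in fractions of the full range, 1 being 45 degrees; "grip": the closure, from 0 (fully open) to 1 (shut). A call has 1 to 5 rows; each row is the pose to reach, as a shift and turn from the pose commanded when the call began; what a row does not reach only later rows make up. A row lasts 1/8 s, in which the tool goes at most 62.5 mm and 10.7 degrees, less where a joint would pass 70% of its speed; a pose out of reach is approached as far as the arm can. No shift or turn number may pass 1 either way. A call with a gripper value outside its range is refused whole. The fingers move at their own pace and stop on an object; "newtons" is the grip in N (left out, the last holds). Time passes only in rows, so rows that repeat a pose let the fingers close. It gives the time, the measured TCP pose, the force, the opening and the grip force at its end, in the units of the state.
- get_state(): the state, without advancing time (a new reading comes with each control period).
- read_camera(name): name is "side" or "top"; returns a dict with "img" (384x512x3 uint8, blue, green, red), "depth" (384x512 float32, m along the optical axis (not along the pixel's ray), 0 where there is no reading), "fov_y" (degrees; the focal length in pixels is half the picture's height over the tangent of half this angle, whatever the lens; pixels are square), "cx", "cy" (the principal point, pixels), "k1" (the pictures are not rectified: a ray, as slopes to the right and down, at radius r is drawn at 1 + k1 r^2 times it, then the intrinsics apply), "rvec" (rotation vector, rad) and "tvec" (3), from world to camera coordinates, as OpenCV has them. Camera axes: x right, y down, z forward; pixel columns grow to the right and rows downward; lengths in m; the calibration is good to about 2 mm. A picture is of the moment at which its call begins.
- sign_off(): hands the job in; it is judged then, once.
The state is a dict: "clock": time; "joints": joint angles; "joint_velocities": joint speeds; "joint_torque": joint torques, N m; "ee_pos": TCP position; "orientation": TCP orientation; "wrist_force": force on the tool from outside, world axes, zero at the start; "wrist_torque": the same for the moment, N m; "opening": finger opening in m; "finger_force": force on a finger pad.
Only numpy, scipy, OpenCV 4.12 (cv2) and the standard library are available. Lean on these libraries where they do the work, as an engineer would, in place of code of your own. Each camera call takes 0.05 s, during which the arm holds its last target. There are 200 camera calls.

## Working session

There is one attempt and no reset: what is moved stays moved. The work goes in short steps, Python scripts to look and compute and a tool call to move; the robot and the scene stay as the last step left them, time stands still between calls to the robot, and variables do not carry over. Pictures are saved under pics/ and viewed, at most 14 in all, crops included, and the job is handed in when it is done.

Besides the shell and the picture viewer there is one more tool, called after "Request:" in YAML: its name, and indented under it one key for each argument. apply_moves: Moves the arm, as the interface text tells. Its arguments: {"type":"object","properties":{"plan":{"type":"array","items":{"type":"object","properties":{"xyz":{"type":"array","items":{"type":"number"}},"roll":{"type":"number"},"grip":{"type":"number"}}}},"newtons":{"type":"number"}},"required":["plan"]}

```bash
mkdir -p pics; cat > h.py <<'E'
import numpy as np, cv2
from station import get_state, read_camera, sign_off, tip_extent
def cam(n):
    c=read_camera(n); h,w=c["img"].shape[:2]
    f=h/2/np.tan(np.radians(c["fov_y"])/2)
    c["K"]=np.array([[f,0,c["cx"]],[0,f,c["cy"]],[0,0,1.]]); c["D"]=np.array([c["k1"],0,0,0,0.])
    c["R"]=cv2.Rodrigues(np.array(c["rvec"],float))[0]; c["t"]=np.array(c["tvec"],float).ravel(); return c
def rays(c,uv):
    p=cv2.undistortPoints(np.array(uv,float).reshape(-1,1,2),c["K"],c["D"]).reshape(-1,2)
    return np.c_[p,np.ones(len(p))]
def plane(c,uv,z):
    d=rays(c,uv)@c["R"]; o=-c["R"].T@c["t"]
    return o+d*((z-o[2])/d[:,2])[:,None]
def cloud(c):
    h,w=c["depth"].shape; v,u=np.mgrid[:h,:w]
    r=rays(c,np.c_[u.ravel(),v.ravel()])*c["depth"].reshape(-1,1)
    P=(r-c["t"])@c["R"]; P[c["depth"].ravel()==0]=np.nan
    return P.reshape(h,w,3)
E
python3 - <<'E'
from h import *
print({k:v for k,v in get_state().items()}, tip_extent)
for n in("top","side"):
    c=cam(n); cv2.imwrite(f"pics/{n}0.png",c["img"]); np.savez(f"{n}0.npz",P=cloud(c),img=c["img"])
    print(n,c["fov_y"],c["k1"],-c["R"].T@c["t"],c["R"][2])
E
```

```text
{'clock': 0.0, 'joints': array([-1.38361444e+00,  4.91552095e-01,  1.55945792e+00,  8.62266188e-06,
        1.09170658e+00, -1.05576209e-01]), 'joint_velocities': array([ 8.37280599e-04, -1.44870082e-03,  4.96824600e-06, -8.84204005e-04,
       -2.17009214e-03,  9.68431839e-05]), 'joint_torque': array([-2.44054914e-03, -6.18459749e+01, -2.61594647e+01, -1.20953046e-04,
        4.08356806e-03, -2.19147154e-05]), 'ee_pos': array([ 0.18036748, -0.59817609,  0.23872946]), 'orientation': array([ 9.89305837e-01,  1.45854875e-01, -1.91018463e-05, -5.61655253e-04]), 'wrist_force': array([ 0.48744495,  0.40234455, -0.21907649]), 'wrist_torque': array([ 0.02365173, -0.01330214,  0.00734204]), 'finger_force': 0.0, 'opening': 0.08521530547468915} 0.008
top 53.617547954052206 -0.12077291905854325 [ 0.39181983 -0.00687098  1.06117793] [ 0.11970176  0.01542791 -0.99269002]
side 43.712031917191894 -0.12734332436481569 [ 0.38811834 -1.04124986  0.49627475] [ 0.1213489   0.91139456 -0.3932358 ]
```

View pics/top0.png

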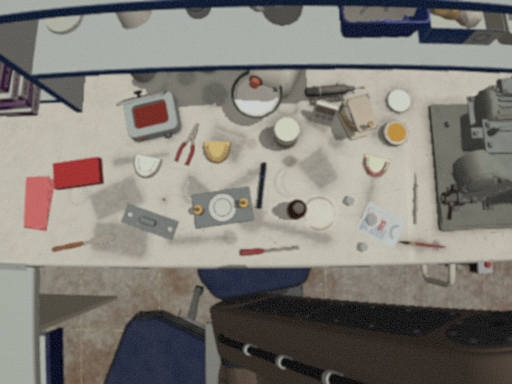

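View pics/side0.png

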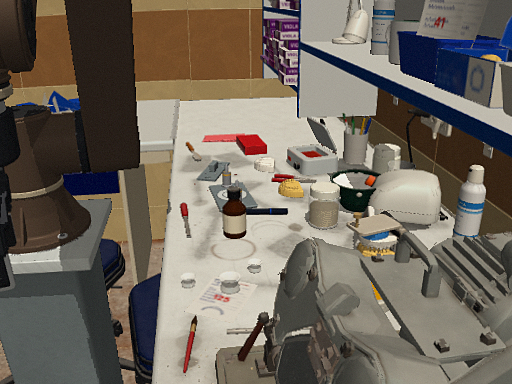

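```bash
python3 - <<'E'
from h import *
t=np.load("top0.npz"); P=t["P"]
for n,(u,v) in dict(jigmid=(222,207),jigpl=(210,222),ring=(212,208),post1=(197,210),post2=(243,204),cast=(148,160),plate=(133,216),plategrip=(150,221),bottle=(297,209),jar=(286,129),dent=(376,160),d1=(348,201),d2=(372,219),d3=(362,247),tc=(217,148),shelf=(230,60),bench=(300,165),bench2=(100,140)).items(): print(n,P[v,u].round(3))
im=t["img"]
a=cv2.resize(im[140:245,110:310],None,fx=4,fy=4,interpolation=cv2.INTER_CUBIC)
cv2.imwrite("pics/c1.png",a[:,:800])
b=cv2.resize(im[140:260,330:430],None,fx=4,fy=4,interpolation=cv2.INTER_CUBIC)
s=np.load("side0.npz")["img"]; d=cv2.resize(s[145:265,170:270],None,fx=4,fy=4,interpolation=cv2.INTER_CUBIC)
cv2.imwrite("pics/c2.png",np.hstack([b,d]))
E
```

```text
jigmid [0.471 0.11  0.013]
jigpl [nan nan nan]
ring [0.469 0.139 0.008]
post1 [nan nan nan]
post2 [0.475 0.05  0.055]
cast [0.605 0.32  0.022]
plate [0.448 0.364 0.009]
plategrip [0.433 0.307 0.032]
bottle [ 0.456 -0.089  0.112]
jar [ 0.669 -0.067  0.089]
dent [ 0.6   -0.327  0.006]
d1 [ 0.483 -0.238  0.02 ]
d2 [ 0.432 -0.304  0.019]
d3 [ 0.356 -0.273  0.018]
tc [0.636 0.124 0.021]
shelf [0.734 0.057 0.362]
bench [ 0.588 -0.109  0.005]
bench2 [0.673 0.475 0.   ]
```

View pics/c1.png

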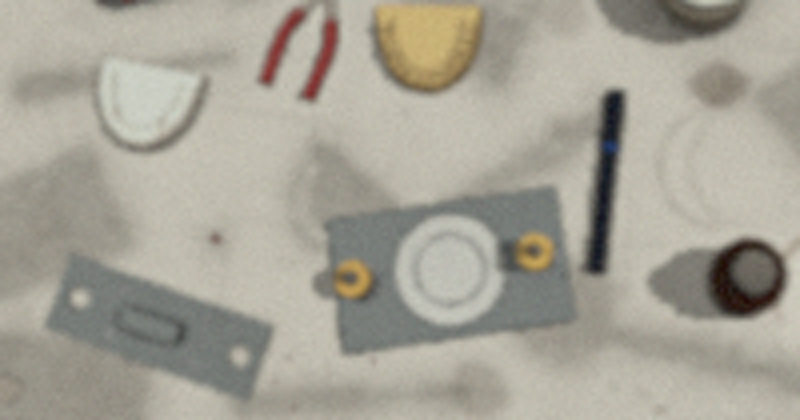

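View pics/c2.png

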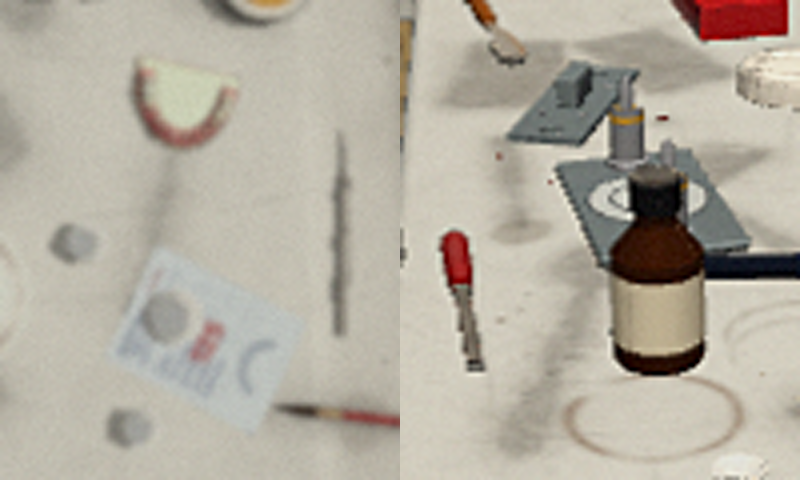

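```bash
cat > m.py <<'E'
from h import *
def seg(c,box,S=4,inset=3):
    u0,v0,u1,v1=box; im=cv2.resize(c["img"][v0:v1,u0:u1],None,fx=S,fy=S,interpolation=cv2.INTER_CUBIC)
    m=np.zeros(im.shape[:2],np.uint8); b=np.zeros((1,65));f=np.zeros((1,65))
    k=inset*S; cv2.setRNGSeed(1)
    cv2.grabCut(im,m,(k,k,im.shape[1]-2*k,im.shape[0]-2*k),b,f,6,cv2.GC_INIT_WITH_RECT)
    m=((m==1)|(m==3)).astype(np.uint8); m=cv2.morphologyEx(m,cv2.MORPH_OPEN,np.ones((9,9)))
    C=max(cv2.findContours(m,cv2.RETR_EXTERNAL,cv2.CHAIN_APPROX_NONE)[0],key=cv2.contourArea)
    im=im.copy(); cv2.drawContours(im,[C],-1,(0,0,255),1)
    return (C.reshape(-1,2)+.5)/S-.5+[u0,v0], im
def rect(c,uv,z):
    W=plane(c,uv,z)[:,:2]*1000; (x,y),(w,h),a=cv2.minAreaRect(W.astype(np.float32)); 
    M=cv2.moments(W.astype(np.float32).reshape(-1,1,2))
    return np.round([x,y,w,h,a,M["m10"]/M["m00"],M["m01"]/M["m00"],M["m00"]],1)
def disc(c,uv,z):
    W=plane(c,uv,z)[:,:2]*1000; (x,y),r=cv2.minEnclosingCircle(W.astype(np.float32)); return np.round([x,y,2*r,*(W.max(0)+W.min(0))/2,*np.ptp(W,axis=0)],1)
E
python3 - <<'E'
from m import *
c=cam("top"); T=[]
for n,b,z in [("cast",(127,146,168,184),.02),("plate",(116,198,186,244),.006),("jig",(185,180,262,234),.01),("dent",(358,147,394,182),.005),("toothed",(197,134,238,169),.02)]:
    uv,im=seg(c,b); print(n,rect(c,uv,z)); T.append(cv2.resize(im,(260,200)))
for n,b,z in [("d1",(338,191,359,211),.025),("d2",(361,207,384,231),.025),("d3",(352,237,373,257),.025),("bcap",(284,196,311,222),.08),("jar",(268,112,305,148),.09)]:
    uv,im=seg(c,b); print(n,disc(c,uv,z)); T.append(cv2.resize(im,(260,200)))
T+=[T[0]*0]*2
cv2.imwrite("pics/seg.png",cv2.resize(np.vstack([np.hstack(T[i:i+3]) for i in(0,3,6,9)]),(780,600)))
hsv=cv2.cvtColor(c["img"],cv2.COLOR_BGR2HSV); m=cv2.inRange(hsv,(12,110,90),(30,255,255)); m[:190]=0;m[230:]=0;m[:,:185]=0;m[:,262:]=0
n,l,s,ce=cv2.connectedComponentsWithStats(m)
for i in range(1,n):
    if s[i,4]>8: print("post",s[i],ce[i].round(1),plane(c,[ce[i]],.052)[0].round(4))
w=cv2.inRange(c["img"],(185,185,185),(255,255,255)); w[:190]=0;w[225:]=0;w[:,:205]=0;w[:,236:]=0
v,u=np.nonzero(w); print("ring",disc(c,np.c_[u,v],.01))
E
```

```text
cast [ 586.1  324.6   79.9   63.9   78.2  589.1  324.4 3955.3]
plate [ 432.3  316.9  161.8   60.6   69.7  432.7  317.5 8893. ]
jig [4.70800e+02 1.16700e+02 1.00600e+02 1.79300e+02 7.20000e+00 4.70900e+02
 1.11700e+02 1.60052e+04]
dent [ 580.4 -323.4   78.6   61.9   78.2  583.8 -322.5 3691.3]
toothed [ 626.5  125.3   80.7   65.3   89.   630.1  125.6 4377. ]
d1 [ 482.8 -236.4   33.6  483.1 -236.4   29.    32.9]
d2 [ 432.1 -297.7   35.7  432.  -296.8   33.    32.5]
d3 [ 357.2 -271.    34.6  356.8 -271.4   26.6   32.8]
bcap [456.8 -91.   55.  459.2 -90.2  48.1  49. ]
jar [669.2 -68.2  67.1 669.4 -68.1  63.4  65.5]
post [240 199   8   8  47] [243.4 202.7] [0.4785 0.0485 0.052 ]
post [194 206   9   8  48] [198.  209.8] [0.4608 0.1704 0.052 ]
ring [470.8 110.4  67.3 469.6 114.8  64.2  53. ]
```

View pics/seg.png

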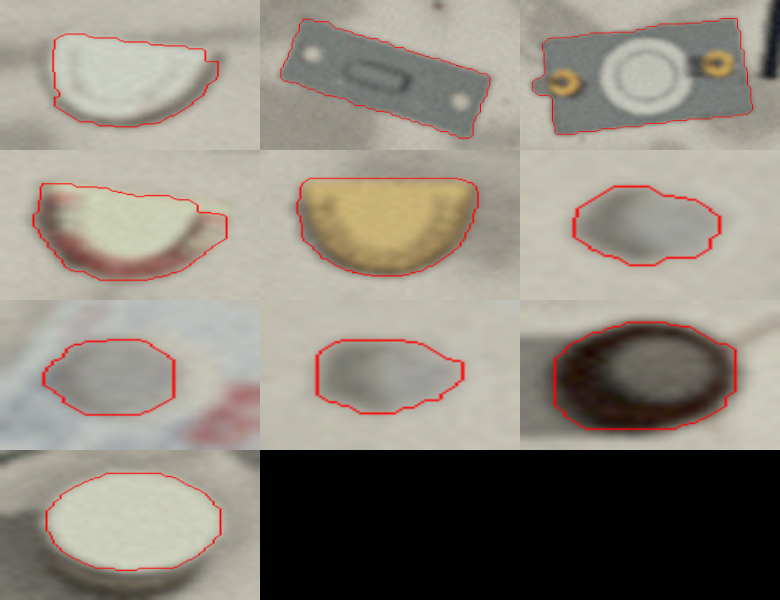

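The segmentation shows outlines at the expected sizes: cast, plate, jig, denture, toothed cast, three dishes, bottle and jar. The middle dish at about (372,219) is the largest. I'm moving over it now.

The manual's scale: shifts go in shares of 300 mm and turns go in shares of 45 degrees. Converting my numbers, 25 cm / 30 = 0.8333, 21 cm / 30 = 0.7, -0.19 rad / 0.7854 = -0.2419.

Request:
apply_moves:
  plan:
    - {"xyz": [0.1667,0.2,0],"roll": 0,"grip": 0}
    - {"xyz": [0.3,0.3667,0],"roll": -0.0637,"grip": 0}
    - {"xyz": [0.4333,0.5333,0],"roll": -0.1273,"grip": 0}
    - {"xyz": [0.5667,0.6833,-0.0333],"roll": -0.191,"grip": 0}
    - {"xyz": [0.7,0.8333,-0.0667],"roll": -0.2419,"grip": 0}
  newtons: 40

```text
clock: 0.78
ee_pos: [0.3813, -0.3583, 0.2217]
orientation: [0.999, 0.05, 0.0, 0.0]
wrist_force: [1.0, 0.3, -0.7]
opening: 0.0851
finger_force: 0.0
```

Scaled: -11 cm / 30 = -0.3667, -8 cm / 30 = -0.2667.

Request:
apply_moves:
  plan:
    - {"xyz": [0.0667,0.0833,-0.1333],"roll": 0,"grip": 0}
    - {"xyz": [0.14,0.1733,-0.2667],"roll": 0,"grip": 0}
    - {"xyz": [0.14,0.1733,-0.3667],"roll": 0,"grip": 0}
    - {"xyz": [0.14,0.1733,-0.3667],"roll": 0,"grip": 0}
    - {"xyz": [0.14,0.1733,-0.3667],"roll": 0,"grip": 0}

```text
clock: 1.4
ee_pos: [0.4224, -0.3085, 0.1127]
orientation: [0.999, 0.051, 0.0, 0.0]
wrist_force: [0.7, 0.2, 0.0]
opening: 0.0855
finger_force: 0.0
```

```bash
python3 - <<'E'
from m import *
s=get_state(); print(s["ee_pos"],s["orientation"],s["clock"],tip_extent)
c=cam("side"); cv2.imwrite("pics/s1.png",c["img"])
t=np.load("side0.npz")["img"]; 
df=(np.abs(c["img"].astype(int)-t).sum(2)>60)
P=cloud(c); Z=P[...,2]; ok=df&np.isfinite(Z)&(np.hypot(P[...,0]-s["ee_pos"][0],P[...,1]-s["ee_pos"][1])<.08)&(Z>.03)
print("tip z pct",np.percentile(Z[ok],[.5,1,2,5,10]))
x0=c["img"][200:320,150:310]; x1=t[200:320,150:310]
cv2.imwrite("pics/s1c.png",np.hstack([cv2.resize(x,(400,300),interpolation=cv2.INTER_CUBIC) for x in(x0,x1)]))
# side-view dish rims
for n,b in [("d3",(176,268,200,292)),("d2",(214,265,244,300)),("d1",(243,256,265,276))]:
    c2=dict(c,img=t); uv,im=seg(c2,b); print(n,uv.min(0),uv.max(0))
E
```

```text
[ 0.42243586 -0.30847078  0.1126671 ] [9.98691733e-01 5.11327364e-02 3.25911783e-04 3.99017446e-04] 1.4 0.008
tip z pct [0.12456188 0.12974427 0.14566876 0.18484886 0.21949098]
d3 [180.875 272.625] [195.125 287.875]
d2 [219.125 271.125] [239.625 294.125]
d1 [247.125 263.625] [260.375 272.375]
```

View pics/s1c.png

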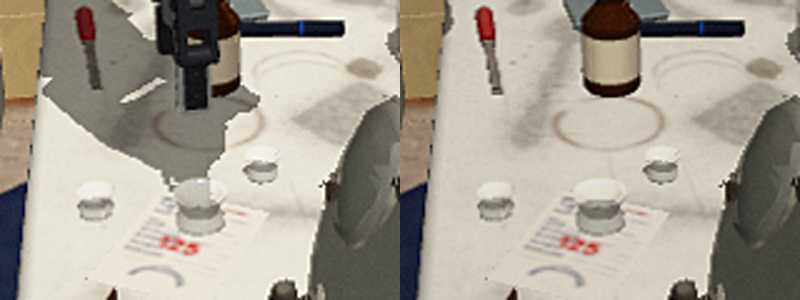

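```bash
python3 - <<'E'
from m import *
c=cam("side"); print(plane(c,[[229.4,275.8],[218.2,275.8],[240.4,275.8]],.027).round(4))
t=cam("top")
im=t["img"]; print(plane(t,[[371.5,218.7]],.027).round(4), plane(t,[[298,208],[297,209]],.11).round(4))
cv2.imwrite("pics/t1.png",cv2.resize(im[190:250,260:390],None,fx=6,fy=6,interpolation=cv2.INTER_CUBIC))
E
```

```text
[[ 0.4316 -0.309   0.027 ]
 [ 0.4116 -0.3062  0.027 ]
 [ 0.4512 -0.3117  0.027 ]]
[[ 0.4324 -0.2999  0.027 ]] [[ 0.4587 -0.0915  0.11  ]
 [ 0.4562 -0.0889  0.11  ]]
```

View pics/t1.png

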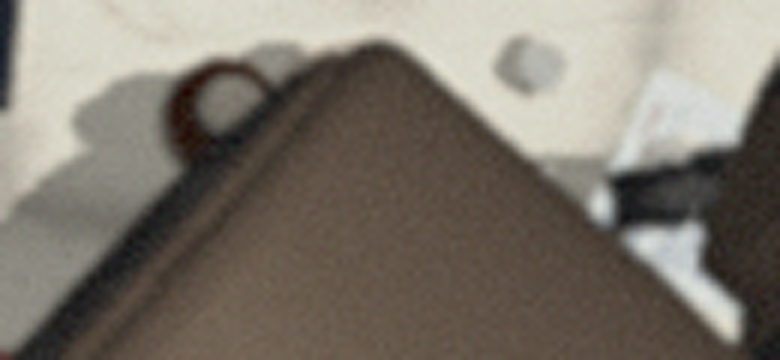

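The top view is hidden by the arm here. In the side view the dish rim spans columns 218–240, which is 40 mm, so it's the right dish. Grasping it.

Scaled: -10.2 cm / 30 = -0.34, -8 cm / 30 = -0.2667.

Request:
apply_moves:
  plan:
    - {"xyz": [0.03,0.0167,-0.1333],"roll": 0,"grip": 0}
    - {"xyz": [0.03,0.0167,-0.2667],"roll": 0,"grip": 0}
    - {"xyz": [0.03,0.0167,-0.34],"roll": 0,"grip": 0}
    - {"xyz": [0.03,0.0167,-0.34],"roll": 0,"grip": 0.6}
    - {"xyz": [0.03,0.0167,-0.34],"roll": 0,"grip": 0.8}
  newtons: 25

```text
clock: 2.17
ee_pos: [0.4316, -0.3034, 0.0109]
orientation: [0.999, 0.051, 0.001, 0.001]
wrist_force: [0.0, -0.5, 0.4]
opening: 0.0516
finger_force: 0.0
```

Request:
apply_moves:
  plan:
    - {"xyz": [0,0,0],"roll": 0,"grip": 0.8}
    - {"xyz": [0,0,0],"roll": 0,"grip": 0.8}
    - {"xyz": [0,0,0],"roll": 0,"grip": 0.8}
    - {"xyz": [0,0,0],"roll": 0,"grip": 0.8}

```text
clock: 2.68
ee_pos: [0.4318, -0.3035, 0.0113]
orientation: [0.999, 0.051, 0.001, 0.001]
wrist_force: [-1.7, -1.2, 6.9]
opening: 0.0371
finger_force: 24.4
```

Scaled: 14 cm / 30 = 0.4667, 10 cm / 30 = 0.3333.

Request:
apply_moves:
  plan:
    - {"xyz": [0,0,0.1667],"roll": 0,"grip": 0.8}
    - {"xyz": [0,0,0.3333],"roll": 0,"grip": 0.8}
    - {"xyz": [0.1333,0.1333,0.4667],"roll": 0,"grip": 0.8}
    - {"xyz": [0.2333,0.3,0.4667],"roll": 0,"grip": 0.8}
    - {"xyz": [0.3,0.4667,0.4667],"roll": 0,"grip": 0.8}

```text
clock: 3.3
ee_pos: [0.5226, -0.1615, 0.1516]
orientation: [0.999, 0.051, 0.002, 0.001]
wrist_force: [-0.3, -0.1, 0.0]
opening: 0.037
finger_force: 25.5
```

Scaled: 8.5 cm / 30 = 0.2833, 4.5 cm / 30 = 0.15.

Request:
apply_moves:
  plan:
    - {"xyz": [0.0667,0.15,0],"roll": 0,"grip": 0.8}
    - {"xyz": [0.1367,0.2833,0],"roll": 0,"grip": 0.8}
    - {"xyz": [0.1367,0.2833,0],"roll": 0,"grip": 0.8}
    - {"xyz": [0.1367,0.2833,0],"roll": 0,"grip": 0.8}

```text
clock: 3.8
ee_pos: [0.562, -0.078, 0.1503]
orientation: [0.999, 0.052, 0.0, 0.0]
wrist_force: [-0.7, -0.0, 0.4]
opening: 0.0375
finger_force: 25.5
```

```bash
python3 - <<'E'
from m import *
s=get_state(); print(s["ee_pos"],s["opening"])
c=cam("side"); a=c["img"][130:290,190:400]
t=cam("top"); b=t["img"][90:250,230:400]
cv2.imwrite("pics/a2.png",np.hstack([cv2.resize(x,(400,320),interpolation=cv2.INTER_CUBIC) for x in(a,b)]))
# bottle cap / jar lid from original picture
i=dict(t,img=np.load("top0.npz")["img"])
for n,b,z in [("jarlid",(268,112,305,148),.092)]:
    uv,_=seg(i,b); print(disc(i,uv,z))
sd=dict(c,img=np.load("side0.npz")["img"])
g=cv2.cvtColor(sd["img"],cv2.COLOR_BGR2GRAY)
print("bottle rows", [ (r,np.nonzero(g[r,215:255]<90)[0][[0,-1]]+215) for r in (190,215,233)])
print("base centre if z=0 front at row ~238:", plane(sd,[[234.5,237]],0))
E
```

```text
[ 0.56204347 -0.07803806  0.15029756] 0.037476285205059
[668.3 -68.2  66.9 669.1 -67.9  62.7  65.4]
bottle rows [(190, array([227, 241])), (215, array([227, 240])), (233, array([224, 245]))]
base centre if z=0 front at row ~238: [[ 0.45763393 -0.11212877  0.        ]]
```

View pics/a2.png

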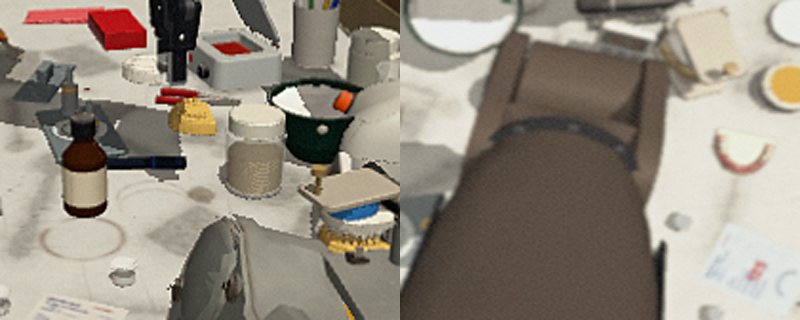

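```bash
python3 - <<'E'
from m import *
c=cam("side"); cv2.imwrite("pics/a3.png",cv2.resize(c["img"][110:190,240:330],None,fx=6,fy=6,interpolation=cv2.INTER_CUBIC))
E
```

```text
(no output)
```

View pics/a3.png

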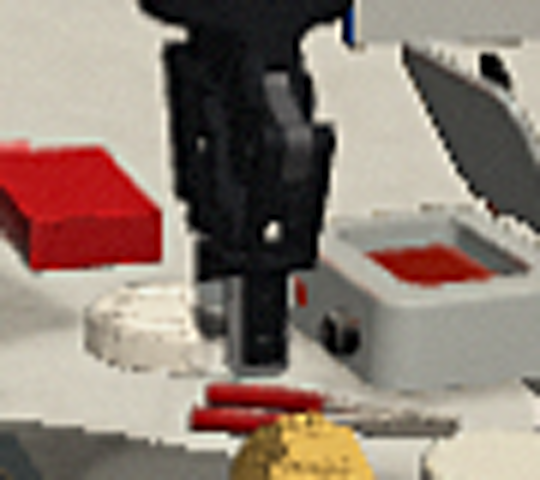

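The grey dish shows between the fingers at about (210,310), held upright and level with the tips. Setting it down.

Scaled: -13.8 cm / 30 = -0.46, -12.5 cm / 30 = -0.4167.

Request:
apply_moves:
  plan:
    - {"xyz": [0.01,0,-0.1667],"roll": 0,"grip": 0.8}
    - {"xyz": [0.01,0,-0.3333],"roll": 0,"grip": 0.8}
    - {"xyz": [0.01,0,-0.4167],"roll": 0,"grip": 0.8}
    - {"xyz": [0.01,0,-0.46],"roll": 0,"grip": 0.8}
    - {"xyz": [0.01,0,-0.46],"roll": 0,"grip": 0.8}

```text
clock: 4.58
ee_pos: [0.5653, -0.0785, 0.0117]
orientation: [0.999, 0.051, -0.0, 0.0]
wrist_force: [-0.1, 0.6, -0.8]
opening: 0.0367
finger_force: 25.9
```

Scaled: 11 cm / 30 = 0.3667, 5 cm / 30 = 0.1667.

Request:
apply_moves:
  plan:
    - {"xyz": [0,0,0],"roll": 0,"grip": 0.3}
    - {"xyz": [0,0,0],"roll": 0,"grip": 0.2}
    - {"xyz": [0,0,0],"roll": 0,"grip": 0.2}
    - {"xyz": [0,0,0.1667],"roll": 0,"grip": 0.2}
    - {"xyz": [0,0,0.3667],"roll": 0,"grip": 0.1}

```text
clock: 5.2
ee_pos: [0.5648, -0.0778, 0.1224]
orientation: [0.999, 0.051, -0.001, -0.0]
wrist_force: [1.0, -0.3, 0.7]
opening: 0.0766
finger_force: 0.0
```

```bash
python3 - <<'E'
from m import *
t=cam("top"); s=cam("side"); cv2.imwrite("pics/x.png",s["img"])
i=dict(t,img=np.load("top0.npz")["img"])
for n,b,z in [("cast",(127,146,168,184),.02),("dent",(358,147,394,182),.006)]:
    uv,_=seg(i,b); W=plane(i,uv,z)[:,:2]; 
    yc=(W[:,1].max()+W[:,1].min())/2; xm=W[:,0].mean()
    m=(np.abs(W[:,1]-yc)<.026)&(W[:,0]>xm); L=cv2.fitLine(W[m].astype(np.float32),cv2.DIST_HUBER,0,.01,.001).ravel()
    a=np.arctan2(L[1],L[0])%np.pi; yaw=a-np.pi/2
    X=np.array([np.cos(yaw),np.sin(yaw)]);Y=np.array([-X[1],X[0]])
    px,py=W@X,W@Y; print(n,"yaw",yaw,"x ext",np.ptp(px),"y ext",np.ptp(py),"heel x",L[2:]@X,"ctr",((L[2:]@X)-.0315)*X+(py.max()+py.min())/2*Y)
j=t; print("dish", plane(t,[[0,0]],0)[0][:0])
# plate holes
g=cv2.cvtColor(i["img"],cv2.COLOR_BGR2GRAY)
m=cv2.inRange(g,155,255); n,l,st,ce=cv2.connectedComponentsWithStats(m[200:244,116:186])
for k in range(1,n):
    if 4<st[k,4]<60: p=ce[k]+[116,200]; print("hole?",st[k,4],p,plane(i,[p],.003)[0])
E
```

```text
cast yaw -0.21376193 x ext 0.06377453550946038 y ext 0.0810853904403282 heel x 0.53460723 ctr [0.58532411 0.32476434]
dent yaw -0.24098742 x ext 0.061410701932059775 y ext 0.07966748280141156 heel x 0.6701844 ctr [ 0.57856323 -0.32196211]
dish []
hole? 14 [129.5        214.28571429] [0.45302133 0.37595057 0.003     ]
hole? 13 [169.61538462 228.61538462] [0.41205407 0.2590445  0.003     ]
```

Scaled: 28 cm / 30 = 0.9333, 22 cm / 30 = 0.7333, 0.75 rad / 0.7854 = 0.9549.

Request:
apply_moves:
  plan:
    - {"xyz": [0,0.1333,0.1333],"roll": 0.191,"grip": 0}
    - {"xyz": [0,0.3333,0.2333],"roll": 0.382,"grip": 0}
    - {"xyz": [0,0.5333,0.2333],"roll": 0.573,"grip": 0}
    - {"xyz": [0.0333,0.7333,0.2333],"roll": 0.7639,"grip": 0}
    - {"xyz": [0.05,0.9333,0.2333],"roll": 0.9549,"grip": 0}

```text
clock: 5.92
ee_pos: [0.5803, 0.2042, 0.1917]
orientation: [0.909, 0.416, 0.0, 0.0]
wrist_force: [1.3, 0.2, 1.3]
opening: 0.0853
finger_force: 0.0
```

Scaled: 12.2 cm / 30 = 0.4067, 10 cm / 30 = 0.3333, 0.5 rad / 0.7854 = 0.6366.

Request:
apply_moves:
  plan:
    - {"xyz": [0.0067,0.1667,0],"roll": 0.2165,"grip": 0}
    - {"xyz": [0.0167,0.3333,-0.0667],"roll": 0.4329,"grip": 0}
    - {"xyz": [0.0167,0.4067,-0.2],"roll": 0.6366,"grip": 0}
    - {"xyz": [0.0167,0.4067,-0.3],"roll": 0.6366,"grip": 0}
    - {"xyz": [0.0167,0.4067,-0.3],"roll": 0.6366,"grip": 0}

```text
clock: 6.55
ee_pos: [0.584, 0.3239, 0.0993]
orientation: [0.78, 0.626, -0.002, -0.001]
wrist_force: [-0.2, -0.5, 0.9]
opening: 0.0853
finger_force: 0.0
```

```bash
python3 - <<'E'
from m import *
print(get_state()["ee_pos"])
c=cam("side"); t=cam("top")
a=cv2.resize(c["img"][110:200,220:320],(400,360),interpolation=cv2.INTER_CUBIC); b=cv2.resize(t["img"][110:210,110:210],(360,360),interpolation=cv2.INTER_CUBIC)
cv2.imwrite("pics/a4.png",np.hstack([a,b]))
E
```

```text
[0.58404283 0.32392248 0.09933521]
```

View pics/a4.png

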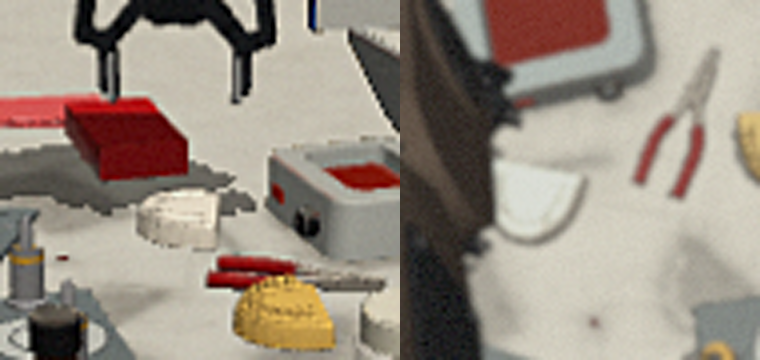

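The open fingers straddle the cast (its side-view centre is at column ~178, the fingers' at ~175), so I'm descending and closing.

Scaled: -9.2 cm / 30 = -0.3067, -7 cm / 30 = -0.2333.

Request:
apply_moves:
  plan:
    - {"xyz": [0.0033,0.0067,-0.1333],"roll": 0,"grip": 0}
    - {"xyz": [0.0033,0.0067,-0.2333],"roll": 0,"grip": 0}
    - {"xyz": [0.0033,0.0067,-0.3067],"roll": 0,"grip": 0}
    - {"xyz": [0.0033,0.0067,-0.3067],"roll": 0,"grip": 0.3}
    - {"xyz": [0.0033,0.0067,-0.3067],"roll": 0,"grip": 0.6}
  newtons: 40

```text
clock: 7.28
ee_pos: [0.5871, 0.3263, 0.0114]
orientation: [0.78, 0.626, 0.001, 0.0]
wrist_force: [0.2, -0.7, -0.2]
opening: 0.0591
finger_force: 42.9
```

Request:
apply_moves:
  plan:
    - {"xyz": [0,0,0],"roll": 0,"grip": 0.6}
    - {"xyz": [0,0,0],"roll": 0,"grip": 0.6}
    - {"xyz": [0,0,0],"roll": 0,"grip": 0.6}

```text
clock: 7.65
ee_pos: [0.5869, 0.3263, 0.0111]
orientation: [0.78, 0.626, 0.001, 0.0]
wrist_force: [-1.2, -0.2, 7.3]
opening: 0.059
finger_force: 44.0
```

Scaled: -13 cm / 30 = -0.4333, 12.5 cm / 30 = 0.4167, 0.36 rad / 0.7854 = 0.4584.

Request:
apply_moves:
  plan:
    - {"xyz": [0,0,0.1333],"roll": 0,"grip": 0.6}
    - {"xyz": [0,0,0.3],"roll": 0,"grip": 0.6}
    - {"xyz": [-0.05,-0.1,0.4167],"roll": 0.1273,"grip": 0.6}
    - {"xyz": [-0.1333,-0.2667,0.4167],"roll": 0.2801,"grip": 0.6}
    - {"xyz": [-0.2,-0.4333,0.4167],"roll": 0.4584,"grip": 0.6}

```text
clock: 8.28
ee_pos: [0.5252, 0.1951, 0.1355]
orientation: [0.653, 0.757, 0.0, 0.0]
wrist_force: [0.7, -0.6, -1.9]
opening: 0.0591
finger_force: 44.0
```

Scaled: -8.65 cm / 30 = -0.2883, -5.7 cm / 30 = -0.19.

Request:
apply_moves:
  plan:
    - {"xyz": [-0.1,-0.15,0],"roll": 0,"grip": 0.6}
    - {"xyz": [-0.19,-0.2883,0],"roll": 0,"grip": 0.6}
    - {"xyz": [-0.19,-0.2883,0],"roll": 0,"grip": 0.6}
    - {"xyz": [-0.19,-0.2883,0],"roll": 0,"grip": 0.6}

```text
clock: 8.78
ee_pos: [0.4699, 0.1097, 0.1352]
orientation: [0.655, 0.755, 0.001, 0.0]
wrist_force: [0.2, 0.7, -2.0]
opening: 0.0591
finger_force: 44.0
```

```bash
python3 - <<'E'
from m import *
c=cam("side"); t=cam("top")
a=cv2.resize(c["img"][110:230,170:300],(400,370),interpolation=cv2.INTER_CUBIC); b=cv2.resize(t["img"][150:250,170:280],(400,370),interpolation=cv2.INTER_CUBIC)
cv2.imwrite("pics/a5.png",np.hstack([a,b]))
E
```

```text
(no output)
```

View pics/a5.png

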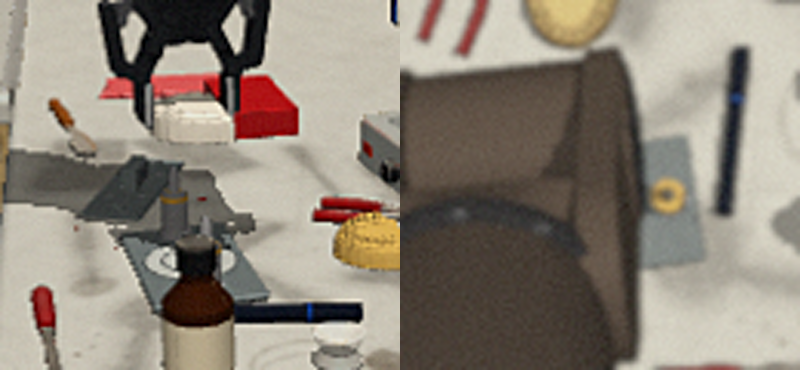

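The cast hangs level with its near edge at side-view row ~156 in full-frame pixels. I'll check that edge against the expected y before lowering.

```bash
python3 - <<'E'
from m import *
c=cam("side"); p=plane(c,[[220.5,156],[233.4,156.4],[246,156]],.124); print(p.round(4)); o=np.array([.4699,.1097]); a=.1416
R=np.array([[np.cos(a),np.sin(a)],[-np.sin(a),np.cos(a)]]); print(((p[:,:2]-o)@R.T).round(4))
E
```

```text
[[0.4433 0.0814 0.124 ]
 [0.4745 0.0733 0.124 ]
 [0.5054 0.0717 0.124 ]]
[[-0.0303 -0.0243]
 [-0.0006 -0.0366]
 [ 0.0298 -0.0426]]
```

Scaled: -11.4 cm / 30 = -0.38, -10.5 cm / 30 = -0.35.

Request:
apply_moves:
  plan:
    - {"xyz": [0,0.0033,-0.1333],"roll": 0,"grip": 0.6}
    - {"xyz": [0,0.0033,-0.2667],"roll": 0,"grip": 0.6}
    - {"xyz": [0,0.0033,-0.35],"roll": 0,"grip": 0.6}
    - {"xyz": [0,0.0033,-0.38],"roll": 0,"grip": 0.6}
    - {"xyz": [0,0.0033,-0.38],"roll": 0,"grip": 0.6}

```text
clock: 9.55
ee_pos: [0.4695, 0.1111, 0.0209]
orientation: [0.655, 0.756, 0.0, 0.0]
wrist_force: [0.6, -1.0, -1.5]
opening: 0.0589
finger_force: 49.4
```

Scaled: 11 cm / 30 = 0.3667, 5 cm / 30 = 0.1667.

Request:
apply_moves:
  plan:
    - {"xyz": [0,0,0],"roll": 0,"grip": 0.2}
    - {"xyz": [0,0,0],"roll": 0,"grip": 0}
    - {"xyz": [0,0,0],"roll": 0,"grip": 0}
    - {"xyz": [0,0,0.1667],"roll": 0,"grip": 0}
    - {"xyz": [0,0,0.3667],"roll": 0,"grip": 0}

```text
clock: 10.18
ee_pos: [0.4688, 0.1105, 0.1314]
orientation: [0.655, 0.755, -0.001, -0.001]
wrist_force: [1.1, -0.8, 0.8]
opening: 0.0855
finger_force: 0.0
```

Scaled: -23 cm / 30 = -0.7667, -18 cm / 30 = -0.6, -0.37 rad / 0.7854 = -0.4711.

Request:
apply_moves:
  plan:
    - {"xyz": [0.0333,-0.1,0.1667],"roll": -0.1273,"grip": 0}
    - {"xyz": [0.0833,-0.2667,0.2],"roll": -0.2546,"grip": 0}
    - {"xyz": [0.1333,-0.4333,0.2],"roll": -0.382,"grip": 0}
    - {"xyz": [0.1833,-0.6,0.2],"roll": -0.4711,"grip": 0}
    - {"xyz": [0.2333,-0.7667,0.2],"roll": -0.4711,"grip": 0}

```text
clock: 10.8
ee_pos: [0.5395, -0.1211, 0.191]
orientation: [0.783, 0.622, 0.0, 0.0]
wrist_force: [0.4, 0.1, -1.0]
opening: 0.0855
finger_force: 0.0
```

```bash
python3 - <<'E'
from m import *
print(get_state()["ee_pos"])
c=cam("top"); hsv=cv2.cvtColor(c["img"],cv2.COLOR_BGR2HSV)
uv,im=seg(c,(358,147,394,182)); print("dent",rect(c,uv,.006))
b=cv2.resize(c["img"][145:185,355:400],(675,600),interpolation=cv2.INTER_CUBIC)
cv2.imwrite("pics/a6.png",b)
uv,im=seg(c,(200,185,244,228)); print("cast", rect(c,uv,.03))
E
```

```text
[ 0.53947376 -0.12110235  0.19097006]
dent [ 578.1 -338.8   46.1   61.1   81.2  580.  -335.5 2056.3]
cast [ 475.7  115.7   72.8   60.9   89.5  477.7  114.2 3380.9]
```

View pics/a6.png

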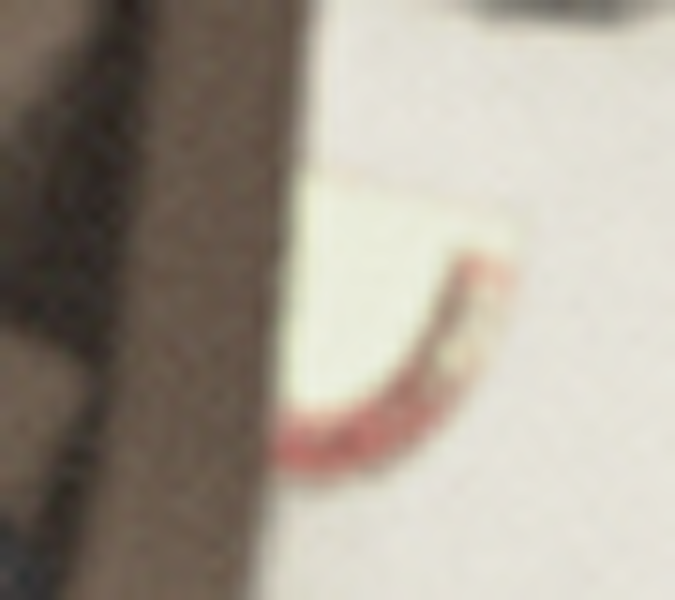

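The picture shows the denture's heel edge running from (310,175) to (510,215), which gives a yaw of about -0.2 and agrees with the fit. Moving over it.

Scaled: -20.1 cm / 30 = -0.67, -15 cm / 30 = -0.5, 0.02 rad / 0.7854 = 0.0255.

Request:
apply_moves:
  plan:
    - {"xyz": [0.0333,-0.1667,0],"roll": 0.0255,"grip": 0}
    - {"xyz": [0.0667,-0.3333,0],"roll": 0.0255,"grip": 0}
    - {"xyz": [0.1,-0.5,-0.1],"roll": 0.0255,"grip": 0}
    - {"xyz": [0.135,-0.67,-0.2667],"roll": 0.0255,"grip": 0}
    - {"xyz": [0.135,-0.67,-0.3667],"roll": 0.0255,"grip": 0}
  newtons: 20

```text
clock: 11.48
ee_pos: [0.5795, -0.323, 0.0789]
orientation: [0.778, 0.629, -0.0, 0.0]
wrist_force: [-0.1, -0.2, -0.1]
opening: 0.0854
finger_force: 0.0
```

Request:
apply_moves:
  plan:
    - {"xyz": [0,0,0],"roll": 0,"grip": 0}
    - {"xyz": [0,0,0],"roll": 0,"grip": 0}

```text
clock: 11.72
ee_pos: [0.5802, -0.3201, 0.0822]
orientation: [0.777, 0.63, 0.0, 0.001]
wrist_force: [0.7, -0.3, 0.2]
opening: 0.0854
finger_force: 0.0
```

```bash
python3 - <<'E'
from m import *
print(get_state()["ee_pos"])
c=cam("side"); cv2.imwrite("pics/a7f.png",c["img"]); t=cam("top")
i=dict(c,img=np.load("side0.npz")["img"])
a=cv2.resize(c["img"][180:280,170:300],(400,308),interpolation=cv2.INTER_CUBIC);b=cv2.resize(t["img"][130:230,340:440],(400,308),interpolation=cv2.INTER_CUBIC)
cv2.imwrite("pics/a7.png",np.hstack([cv2.resize(c["img"],(400,308)),b]))
E
```

```text
[ 0.58024978 -0.32006309  0.08218412]
```

View pics/a7.png

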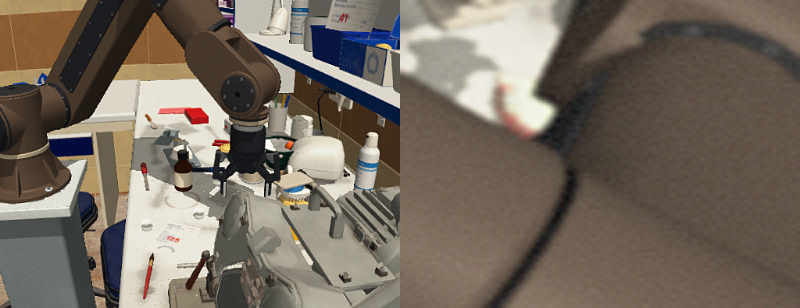

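The view shows the gripper above the denture, with the articulator and other items nearby. I'll check clearances numerically from the first depth image.

```bash
python3 - <<'E'
from m import *
P=np.load("top0.npz")["P"]; P=P.reshape(-1,3)
for n,(a,b) in dict(heel=(.048,.09),front=(-.09,-.045)).items():
  d=P[:,:2]-[.580,-.3225]; x=d@[np.cos(.21),-np.sin(.21)]; y=d@[np.sin(.21),np.cos(.21)]
  for w0,w1 in((-.045,-.015),(-.015,.015),(.015,.045)):
    q=(x>a)&(x<b)&(y>w0)&(y<w1)&(P[:,2]>.025); print(n,w0,q.sum(), P[q].min(0).round(3) if q.any() else "", x[q].min().round(3) if q.any() else "")
E
```

```text
heel -0.045 33 [ 0.641 -0.384  0.025] 0.071
heel -0.015 0  
heel 0.015 9 [ 0.669 -0.305  0.092] 0.082
front -0.045 0  
front -0.015 0  
front 0.015 0
```

Scaled: -7.8 cm / 30 = -0.26, -7.5 cm / 30 = -0.25.

Request:
apply_moves:
  plan:
    - {"xyz": [0,-0.0033,-0.1333],"roll": 0,"grip": 0}
    - {"xyz": [0,-0.0033,-0.2333],"roll": 0,"grip": 0}
    - {"xyz": [0,-0.0033,-0.25],"roll": 0,"grip": 0}
    - {"xyz": [0,-0.0033,-0.26],"roll": 0,"grip": 0.1}
    - {"xyz": [0,-0.0033,-0.26],"roll": 0,"grip": 0.15}
  newtons: 20

```text
clock: 12.45
ee_pos: [0.5803, -0.3216, 0.0041]
orientation: [0.777, 0.63, 0.0, 0.001]
wrist_force: [-0.3, -0.8, 0.3]
opening: 0.0729
finger_force: 0.0
```

Request:
apply_moves:
  plan:
    - {"xyz": [0,0,0],"roll": 0,"grip": 0.2}
    - {"xyz": [0,0,0],"roll": 0,"grip": 0.2}
    - {"xyz": [0,0,0],"roll": 0,"grip": 0.2}

```text
clock: 12.82
ee_pos: [0.5798, -0.3214, 0.003]
orientation: [0.777, 0.63, 0.0, 0.0]
wrist_force: [-0.5, 1.0, 0.6]
opening: 0.0681
finger_force: 0.0
```

Request:
apply_moves:
  plan:
    - {"xyz": [0,0,0],"roll": 0,"grip": 0.3}
    - {"xyz": [0,0,0],"roll": 0,"grip": 0.4}
    - {"xyz": [0,0,0],"roll": 0,"grip": 0.4}
    - {"xyz": [0,0,0],"roll": 0,"grip": 0.4}

```text
clock: 13.32
ee_pos: [0.58, -0.3215, 0.0032]
orientation: [0.777, 0.63, 0.0, 0.0]
wrist_force: [-0.9, 0.7, 5.5]
opening: 0.0601
finger_force: 20.8
```

Scaled: 16 cm / 30 = 0.5333, 15 cm / 30 = 0.5, 0.05 rad / 0.7854 = 0.0637.

Request:
apply_moves:
  plan:
    - {"xyz": [0,0,0.0667],"roll": 0,"grip": 0.4}
    - {"xyz": [0,0,0.2],"roll": 0,"grip": 0.4}
    - {"xyz": [0,0,0.3667],"roll": 0,"grip": 0.4}
    - {"xyz": [-0.0167,0.1,0.5],"roll": 0,"grip": 0.4}
    - {"xyz": [-0.0333,0.2333,0.5333],"roll": 0.0637,"grip": 0.4}

```text
clock: 13.95
ee_pos: [0.5702, -0.2516, 0.1666]
orientation: [0.761, 0.649, 0.001, 0.002]
wrist_force: [1.3, 0.9, -1.1]
opening: 0.0599
finger_force: 21.9
```

Scaled: 25 cm / 30 = 0.8333, 20 cm / 30 = 0.6667, 0.3 rad / 0.7854 = 0.382.

Request:
apply_moves:
  plan:
    - {"xyz": [-0.0333,0.1667,0],"roll": 0.1273,"grip": 0.4}
    - {"xyz": [-0.0667,0.3333,0],"roll": 0.2546,"grip": 0.4}
    - {"xyz": [-0.1167,0.5,0],"roll": 0.382,"grip": 0.4}
    - {"xyz": [-0.1667,0.6667,0],"roll": 0.382,"grip": 0.4}
    - {"xyz": [-0.2167,0.8333,0],"roll": 0.382,"grip": 0.4}

```text
clock: 14.58
ee_pos: [0.5041, 0.0001, 0.1638]
orientation: [0.655, 0.755, 0.0, 0.0]
wrist_force: [0.3, 0.1, -0.6]
opening: 0.0601
finger_force: 21.9
```

Scaled: 11.2 cm / 30 = 0.3733, 9 cm / 30 = 0.3.

Request:
apply_moves:
  plan:
    - {"xyz": [-0.05,0.1667,0],"roll": 0,"grip": 0.4}
    - {"xyz": [-0.1,0.3,-0.0667],"roll": 0,"grip": 0.4}
    - {"xyz": [-0.1167,0.3733,-0.1333],"roll": 0,"grip": 0.4}
    - {"xyz": [-0.1167,0.3733,-0.1333],"roll": 0,"grip": 0.4}
    - {"xyz": [-0.1167,0.3733,-0.1333],"roll": 0,"grip": 0.4}

```text
clock: 15.2
ee_pos: [0.4703, 0.1102, 0.1237]
orientation: [0.655, 0.755, 0.0, 0.0]
wrist_force: [0.3, -0.3, -0.5]
opening: 0.06
finger_force: 22.0
```

```bash
python3 - <<'E'
from m import *
c=cam("side"); 
a=cv2.resize(c["img"][130:215,185:285],(700,595),interpolation=cv2.INTER_CUBIC); cv2.imwrite("pics/a8.png",a)
E
```

```text
(no output)
```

View pics/a8.png

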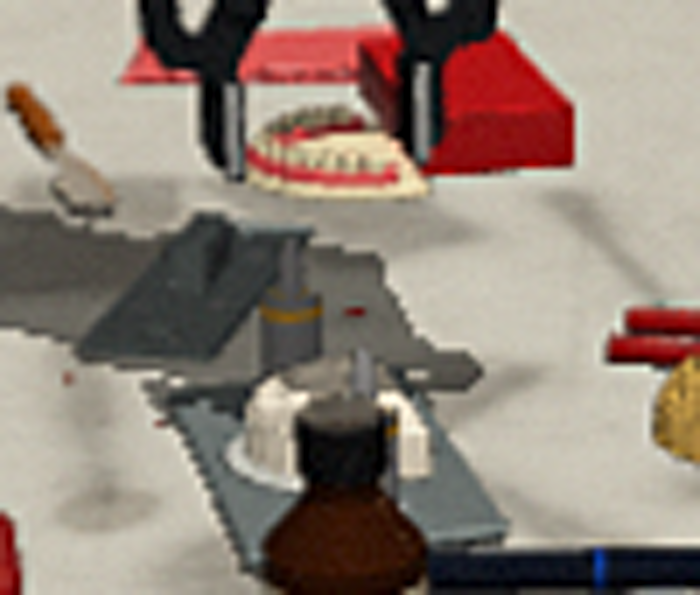

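The denture is held level above the cast. The near heel corners are at (428,193) on the denture and (430,475) on the cast, so I'll compare those two.

```bash
python3 - <<'E'
from m import *
c=cam("side"); a=.1416; R=np.array([[np.cos(a),np.sin(a)],[-np.sin(a),np.cos(a)]])
f=lambda u,v,z: (plane(c,[[u/7+185-.43,v/7+130-.43]],z)[0,:2]-[.4700,.1102])@R.T
print("dent corner",f(428,193,.1205),"cast bottom",f(430,475,.010),"cast top",f(428,422,.030))
print("post1 shoulder band",f(291,312,.052),"posttip",f(362,350,.075))
E
```

```text
dent corner [ 0.02927348 -0.0413187 ] cast bottom [ 0.02968976 -0.0356032 ] cast top [ 0.0298931  -0.03315821]
post1 shoulder band [-0.00557572  0.03530708] posttip [-0.00220046 -0.06885214]
```

Scaled: -8.6 cm / 30 = -0.2867, -0.05 cm / 30 = -0.0017.

Request:
apply_moves:
  plan:
    - {"xyz": [-0.0017,0.01,-0.1333],"roll": 0,"grip": 0.4}
    - {"xyz": [-0.0017,0.01,-0.2333],"roll": 0,"grip": 0.4}
    - {"xyz": [-0.0017,0.01,-0.2733],"roll": 0,"grip": 0.4}
    - {"xyz": [-0.0017,0.01,-0.2867],"roll": 0,"grip": 0.4}
    - {"xyz": [-0.0017,0.01,-0.2867],"roll": 0,"grip": 0.4}

```text
clock: 15.92
ee_pos: [0.4697, 0.1135, 0.0374]
orientation: [0.655, 0.755, 0.0, 0.0]
wrist_force: [0.1, 0.1, -0.2]
opening: 0.0607
finger_force: 22.0
```

Scaled: -0.35 cm / 30 = -0.0117, -0.2 cm / 30 = -0.0067.

Request:
apply_moves:
  plan:
    - {"xyz": [0,0,-0.0067],"roll": 0,"grip": 0.4}
    - {"xyz": [0,0,-0.0117],"roll": 0,"grip": 0.4}
    - {"xyz": [0,0,-0.0117],"roll": 0,"grip": 0.4}

```text
clock: 16.3
ee_pos: [0.4694, 0.1136, 0.0334]
orientation: [0.655, 0.756, 0.0, 0.0]
wrist_force: [0.1, 0.2, -0.4]
opening: 0.06
finger_force: 22.0
```

Scaled: -0.1 cm / 30 = -0.0033.

Request:
apply_moves:
  plan:
    - {"xyz": [0,0,-0.0033],"roll": 0,"grip": 0.4}
    - {"xyz": [0,0,-0.0033],"roll": 0,"grip": 0.4}

```text
clock: 16.55
ee_pos: [0.4695, 0.1137, 0.0331]
orientation: [0.655, 0.756, 0.0, 0.0]
wrist_force: [-2.2, -1.0, 15.2]
opening: 0.0603
finger_force: 22.8
```

Scaled: 8 cm / 30 = 0.2667, 3 cm / 30 = 0.1.

Request:
apply_moves:
  plan:
    - {"xyz": [0,0,0],"roll": 0,"grip": 0.15}
    - {"xyz": [0,0,0],"roll": 0,"grip": 0}
    - {"xyz": [0,0,0],"roll": 0,"grip": 0}
    - {"xyz": [0,0,0.1],"roll": 0,"grip": 0}
    - {"xyz": [0,0,0.2667],"roll": 0,"grip": 0}

```text
clock: 17.18
ee_pos: [0.4686, 0.1135, 0.112]
orientation: [0.655, 0.755, -0.001, -0.001]
wrist_force: [1.0, 0.8, -0.5]
opening: 0.0851
finger_force: 0.0
```

Scaled: 20.4 cm / 30 = 0.68, -3.6 cm / 30 = -0.12, -0.48 rad / 0.7854 = -0.6112.

Request:
apply_moves:
  plan:
    - {"xyz": [-0.0167,0.0667,0.1333],"roll": -0.1273,"grip": 0}
    - {"xyz": [-0.0333,0.2333,0.2],"roll": -0.2546,"grip": 0}
    - {"xyz": [-0.0667,0.4,0.2],"roll": -0.382,"grip": 0}
    - {"xyz": [-0.1,0.5667,0.1333],"roll": -0.5093,"grip": 0}
    - {"xyz": [-0.12,0.68,0],"roll": -0.6112,"grip": 0}
  newtons: 60

```text
clock: 17.8
ee_pos: [0.4333, 0.32, 0.1126]
orientation: [0.816, 0.577, 0.002, 0.0]
wrist_force: [1.8, 0.5, 0.3]
opening: 0.0855
finger_force: 0.0
```

Request:
apply_moves:
  plan:
    - {"xyz": [0,0,0],"roll": 0,"grip": 0}
    - {"xyz": [0,0,0],"roll": 0,"grip": 0}

```text
clock: 18.05
ee_pos: [0.4333, 0.3174, 0.1124]
orientation: [0.816, 0.579, -0.0, 0.0]
wrist_force: [0.9, 0.2, 0.3]
opening: 0.0856
finger_force: 0.0
```

```bash
python3 - <<'E'
from m import *
s=get_state(); print(s["ee_pos"],s["orientation"],s["joints"])
t=cam("top"); c=cam("side"); P=cloud(t); np.savez("jig1.npz",P=P,img=t["img"],s=c["img"])
# denture on jig: pink mask in both; visible?
for n,k,(u0,v0,u1,v1) in(("top",t,(195,180,250,235)),("side",c,(200,170,270,215))):
    h=cv2.cvtColor(k["img"],cv2.COLOR_BGR2HSV); m=cv2.inRange(h,(0,70,60),(8,255,255))|cv2.inRange(h,(168,70,60),(180,255,255))
    v,u=np.nonzero(m[v0:v1,u0:u1]); print(n,len(u), (u.min()+u0,u.max()+u0,v.min()+v0,v.max()+v0) if len(u) else "")
    if n=="top" and len(u)>5: W=plane(k,np.c_[u+u0,v+v0],.036)[:,:2]; d=(W-[.4698,.1098]); a=.144; q=np.c_[d@[np.cos(a),np.sin(a)],d@[-np.sin(a),np.cos(a)]]; print("pink in jig frame",q.min(0),q.max(0))
hsv=cv2.cvtColor(t["img"],cv2.COLOR_BGR2HSV); m=cv2.inRange(hsv,(12,110,90),(30,255,255)); m[:190]=0;m[230:]=0;m[:,:185]=0;m[:,262:]=0
n,l,st,ce=cv2.connectedComponentsWithStats(m)
for i in range(1,n):
    if st[i,4]>8: print("post",st[i],ce[i].round(1),plane(t,[ce[i]],.053)[0].round(4))
uv,_=seg(t,(278,155,312,195)); print("dish?",disc(t,uv,.027))
E
```

```text
[0.43333234 0.31737341 0.11241992] [ 8.15643278e-01  5.78555106e-01 -1.70739270e-04  5.58792984e-05] [ 5.09211130e-01  5.36936374e-01  1.90116904e+00 -2.28442232e-04
  7.03814734e-01  8.46269424e-01]
top 92 (np.int64(209), np.int64(233), np.int64(198), np.int64(216))
pink in jig frame [-0.0261447  -0.03475727] [0.02046738 0.03071819]
side 58 (np.int64(207), np.int64(242), np.int64(174), np.int64(203))
post [240 199   8   8  46] [243.4 202.8] [0.4784 0.0485 0.053 ]
post [194 206   9   8  47] [198.2 209.7] [0.461  0.1696 0.053 ]
dish? [574.4 -78.5  65.  573.7 -76.7  61.7  38.8]
```

Scaled: -9.4 cm / 30 = -0.3133, -8 cm / 30 = -0.2667.

Request:
apply_moves:
  plan:
    - {"xyz": [-0.0017,0,-0.1333],"roll": 0,"grip": 0}
    - {"xyz": [-0.0017,0,-0.2667],"roll": 0,"grip": 0}
    - {"xyz": [-0.0017,0,-0.3133],"roll": 0,"grip": 0.3}
    - {"xyz": [-0.0017,0,-0.3133],"roll": 0,"grip": 0.7}
    - {"xyz": [-0.0017,0,-0.3133],"roll": 0,"grip": 1}
  newtons: 60

```text
clock: 18.77
ee_pos: [0.4335, 0.3178, 0.0197]
orientation: [0.816, 0.578, 0.001, 0.0]
wrist_force: [0.4, 0.5, 0.3]
opening: 0.0321
finger_force: 0.0
```

Request:
apply_moves:
  plan:
    - {"xyz": [0,0,0],"roll": 0,"grip": 1}
    - {"xyz": [0,0,0],"roll": 0,"grip": 1}
    - {"xyz": [0,0,0],"roll": 0,"grip": 1}
    - {"xyz": [0,0,0],"roll": 0,"grip": 1}
    - {"xyz": [0,0,0],"roll": 0,"grip": 1}

```text
clock: 19.4
ee_pos: [0.4334, 0.3179, 0.0198]
orientation: [0.816, 0.578, 0.001, 0.0]
wrist_force: [-0.2, -1.9, 8.2]
opening: 0.0143
finger_force: 59.8
```

Scaled: 13 cm / 30 = 0.4333, 12 cm / 30 = 0.4, 0.12 rad / 0.7854 = 0.1528.

Request:
apply_moves:
  plan:
    - {"xyz": [0,0,0.1],"roll": 0,"grip": 1}
    - {"xyz": [0,0,0.2333],"roll": 0,"grip": 1}
    - {"xyz": [0,0,0.4],"roll": 0,"grip": 1}
    - {"xyz": [0.0167,-0.1333,0.4333],"roll": 0.1528,"grip": 1}
    - {"xyz": [0.04,-0.2667,0.4333],"roll": 0.3183,"grip": 1}

```text
clock: 20.02
ee_pos: [0.4449, 0.2371, 0.1501]
orientation: [0.736, 0.677, 0.002, 0.001]
wrist_force: [0.3, 0.4, -2.8]
opening: 0.0147
finger_force: 59.0
```

Scaled: -12.81 cm / 30 = -0.427, -10 cm / 30 = -0.3333, 0.231 rad / 0.7854 = 0.2941.

Request:
apply_moves:
  plan:
    - {"xyz": [0.0333,-0.1667,0],"roll": 0.1528,"grip": 1}
    - {"xyz": [0.0667,-0.3333,0],"roll": 0.2941,"grip": 1}
    - {"xyz": [0.0807,-0.427,0],"roll": 0.2941,"grip": 1}
    - {"xyz": [0.0807,-0.427,0],"roll": 0.2941,"grip": 1}
    - {"xyz": [0.0807,-0.427,0],"roll": 0.2941,"grip": 1}

```text
clock: 20.65
ee_pos: [0.4689, 0.1099, 0.1486]
orientation: [0.655, 0.756, 0.0, 0.0]
wrist_force: [-0.1, -0.0, -1.8]
opening: 0.0149
finger_force: 59.0
```

```bash
python3 - <<'E'
from m import *
s=get_state(); print(s["ee_pos"],s["orientation"],s["joints"][[0,5]])
t=cam("top"); c=cam("side"); cv2.imwrite("pics/y.png",c["img"])
z=s["ee_pos"][2]-.0198; print("underside",z)
# plate colour mask in side view, ends
o=np.array([.4697,.1091]); a=.1427
X=np.array([np.cos(a),np.sin(a)]);Y=np.array([-X[1],X[0]])
for n,k in(("top",t),("side",c)):
  corners=[np.r_[o+X*dx+Y*dy,z+.006] for dx in(-.028,.028) for dy in(-.078,.078)]
  p=cv2.projectPoints(np.array(corners),np.array(k["rvec"],float),k["t"],k["K"],k["D"])[0].reshape(-1,2); print(n,p.round(1).tolist())
print("px depth check near end:")
P=cloud(t); d=P[...,:2]-o; x=d@X; y=d@Y; q=(np.abs(x)<.05)&(np.abs(y)<.11)&(np.abs(P[...,2]-z-.006)<.012)
print(q.sum(), np.percentile(x[q],[2,50,98]), np.percentile(y[q],[2,50,98]))
P=cloud(c); d=P[...,:2]-o; x=d@X; y=d@Y; q=(np.abs(x)<.05)&(np.abs(y)<.11)&(np.abs(P[...,2]-z-.003)<.012)
print(q.sum(), np.percentile(x[q],[2,50,98]), np.percentile(y[q],[2,50,98]))
E
```

```text
[0.46887214 0.10992323 0.14863306] [6.54861442e-01 7.55748893e-01 2.63366081e-04 1.85268053e-04] [ 0.0929623  -0.04994564]
underside 0.12883305758075944
top [[250.0, 210.1], [187.2, 219.8], [246.6, 187.7], [184.3, 197.3]]
side [[225.9, 158.5], [213.4, 140.4], [248.9, 156.3], [234.0, 138.6]]
px depth check near end:
255 [-0.02673926 -0.00385103  0.02767168] [-0.07864552 -0.06433839 -0.04693962]
400 [-0.02930845 -0.00864645  0.02562498] [-0.08155636 -0.03566774  0.0647266 ]
```

Scaled: -6.2 cm / 30 = -0.2067, -5.7 cm / 30 = -0.19.

Request:
apply_moves:
  plan:
    - {"xyz": [0.002,-0.001,-0.1],"roll": 0,"grip": 1}
    - {"xyz": [0.002,-0.001,-0.1667],"roll": 0,"grip": 1}
    - {"xyz": [0.002,-0.001,-0.19],"roll": 0,"grip": 1}
    - {"xyz": [0.002,-0.001,-0.2067],"roll": 0,"grip": 1}
    - {"xyz": [0.002,-0.001,-0.2067],"roll": 0,"grip": 1}

```text
clock: 21.38
ee_pos: [0.4697, 0.1094, 0.0865]
orientation: [0.655, 0.756, 0.0, 0.0]
wrist_force: [0.3, 0.3, -2.0]
opening: 0.0147
finger_force: 59.0
```

Scaled: -1.15 cm / 30 = -0.0383, -0.9 cm / 30 = -0.03.

Request:
apply_moves:
  plan:
    - {"xyz": [0,0,-0.0167],"roll": 0,"grip": 1}
    - {"xyz": [0,0,-0.03],"roll": 0,"grip": 1}
    - {"xyz": [0,0,-0.0383],"roll": 0,"grip": 1}
    - {"xyz": [0,0,-0.0383],"roll": 0,"grip": 1}

```text
clock: 21.88
ee_pos: [0.4695, 0.1092, 0.0746]
orientation: [0.655, 0.756, -0.0, -0.0]
wrist_force: [0.2, -0.3, -2.3]
opening: 0.0144
finger_force: 59.0
```

Request:
apply_moves:
  plan:
    - {"xyz": [0,0,-0.0033],"roll": 0,"grip": 1}
    - {"xyz": [0,0,-0.005],"roll": 0,"grip": 1}
    - {"xyz": [0,0,-0.005],"roll": 0,"grip": 1}

```text
clock: 22.25
ee_pos: [0.4696, 0.1092, 0.0737]
orientation: [0.655, 0.756, 0.0, 0.0]
wrist_force: [-1.2, -0.0, 5.3]
opening: 0.0145
finger_force: 60.1
```

Contact came exactly at the expected height, so I'm releasing and retreating towards the robot's start side to clear the view.

Scaled: 9 cm / 30 = 0.3, 4 cm / 30 = 0.1333.

Request:
apply_moves:
  plan:
    - {"xyz": [0,0,0],"roll": 0,"grip": 0.6}
    - {"xyz": [0,0,0],"roll": 0,"grip": 0.5}
    - {"xyz": [0,0,0],"roll": 0,"grip": 0.5}
    - {"xyz": [0,0,0.1333],"roll": 0,"grip": 0.5}
    - {"xyz": [0,0,0.3],"roll": 0,"grip": 0.5}

```text
clock: 22.88
ee_pos: [0.4691, 0.1092, 0.1636]
orientation: [0.655, 0.756, -0.001, -0.001]
wrist_force: [-0.1, -0.5, -0.3]
opening: 0.0429
finger_force: 0.0
```

Scaled: 26 cm / 30 = 0.8667, 22 cm / 30 = 0.7333.

Request:
apply_moves:
  plan:
    - {"xyz": [0,0.1667,0.1],"roll": 0,"grip": 0.5}
    - {"xyz": [0,0.3333,0.1333],"roll": 0,"grip": 0.5}
    - {"xyz": [0,0.5333,0.1333],"roll": 0,"grip": 0.5}
    - {"xyz": [0,0.7333,0.1333],"roll": 0,"grip": 0.5}
    - {"xyz": [0,0.8667,0.1333],"roll": 0,"grip": 0.5}

```text
clock: 23.5
ee_pos: [0.4691, 0.3717, 0.2031]
orientation: [0.654, 0.756, 0.0, 0.0]
wrist_force: [0.2, -0.3, -0.0]
opening: 0.0427
finger_force: 0.0
```

```bash
python3 - <<'E'
from m import *
t=cam("top"); c=cam("side"); i=np.load("top0.npz")["img"]
o=np.array([.4697,.1091]); a=.1427
X=np.array([np.cos(a),np.sin(a)]);Y=np.array([-X[1],X[0]])
for k in(t,c):
  P=cloud(k); d=P[...,:2]-o; x=d@X; y=d@Y; q=(np.abs(x)<.05)&(np.abs(y)<.1)&(P[...,2]>.045)&(P[...,2]<.068)
  A=np.c_[x[q],y[q],np.ones(q.sum())]; print(q.sum(),"plane fit",np.linalg.lstsq(A,P[...,2][q],rcond=None)[0].round(3),np.percentile(x[q],[2,98]).round(4),np.percentile(y[q],[2,98]).round(4))
# bottle/jar/toothed moved? compare with start image
for n,(u,v,w,h) in dict(bottle=(284,196,28,28),jar=(268,112,38,38),toothed=(197,134,42,36)).items():
  s,e=cv2.phaseCorrelate(np.float32(cv2.cvtColor(i,6)[v:v+h,u:u+w]),np.float32(cv2.cvtColor(t["img"],6)[v:v+h,u:u+w])); print(n,np.round(s,2),round(e,2))
d=cv2.absdiff(t["img"],i).sum(2); m=(d>45).astype(np.uint8); r=m[150:200,265:320]; n,l,st,ce=cv2.connectedComponentsWithStats(r)
for k in range(1,n):
  if st[k,4]>15: p=ce[k]+[265,150]; print("dish blob",st[k],plane(t,[p],.022)[0])
p=cv2.projectPoints(np.array([[.5645,-.0785,.027]]),np.array(c["rvec"],float),c["t"],c["K"],c["D"])[0].ravel().astype(int); print(p)
T=cv2.resize(t["img"][120:240,180:330],(400,320),interpolation=2); S=cv2.resize(c["img"][150:270,190:340],(400,320),interpolation=2); cv2.imwrite("pics/fin.png",np.hstack([T,S]))
P=cloud(c); w=P[p[1]-14:p[1]+16,p[0]-14:p[0]+14].reshape(-1,3); w=w[(w[:,2]>.008)&(w[:,2]<.035)]; print("dish cloud",len(w),np.percentile(w,[2,50,98],axis=0).round(3))
E
```

```text
1119 plane fit [0.003 0.003 0.06 ] [-0.0258  0.0286] [-0.077   0.0741]
417 plane fit [0.    0.007 0.06 ] [-0.0285  0.0266] [-0.0818  0.0703]
bottle [-0.06  0.04] 0.95
jar [-0.   -0.04] 1.0
toothed [ 0.49 -0.03] 1.03
dish blob [ 13  17  17  14 196] [ 0.56101511 -0.0680154   0.022     ]
[279 216]
dish cloud 285 [[ 0.543 -0.098  0.008]
 [ 0.564 -0.073  0.016]
 [ 0.59  -0.003  0.027]]
```

```bash
python3 - <<'E'
from m import *
for k in(cam("top"),cam("side")):
  P=cloud(k).reshape(-1,3); w=P[(np.hypot(P[:,0]-.5645,P[:,1]+.0785)<.035)]
  for lo,hi in((.006,.018),(.018,.04)):
    q=w[(w[:,2]>lo)&(w[:,2]<hi)]; print(lo,len(q),np.percentile(q,[3,50,97],axis=0).round(3).tolist())
E
```

```text
0.006 13 [[0.548, -0.086, 0.006], [0.553, -0.077, 0.008], [0.566, -0.062, 0.018]]
0.018 152 [[0.549, -0.095, 0.02], [0.567, -0.079, 0.025], [0.582, -0.062, 0.03]]
0.006 75 [[0.549, -0.098, 0.006], [0.562, -0.093, 0.011], [0.578, -0.073, 0.018]]
0.018 129 [[0.547, -0.1, 0.019], [0.564, -0.079, 0.024], [0.579, -0.065, 0.027]]
```

The dish rim is level at about 25 mm and centred at (0.565, -0.079). The midpoint is (0.563, -0.079), so everything checks out and I'm handing in.

```bash
python3 -c "
from station import *
print(sign_off())"
```

```text
the job is handed in; nothing more can be done
None
```

The job is handed in: the cast and denture are stacked on the jig, the upper plate measures level on its shoulders, and the dish stands about 2 mm from midway; the bottle, jar and toothed cast have not visibly moved, and no verdict came back.

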